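Rock a stuck relay out of its test socket

ROBOT

A 6-joint arm with a two-finger parallel gripper is mounted at the origin on the work surface. World frame = base frame: x ahead of the robot, y to its left, z up, the work surface at z = 0. Lengths are in mm, angles in rad, forces in N, time in s.
With the tool pointing down it reaches from about 275 to 750 mm from the base axis. Payload 10.2 kg.
Tool frame: the origin (TCP) lies at the very end of the fingers, on their centre line; the grasp point (between the pads) lies 19 mm behind it (arm.pinch_z is the distance from the TCP to the grasp point, in mm); z points along the fingers, y is the direction in which the jaws open and shut (so a half turn about z gives the same grasp; the last joint's range is limited). The gripper opens to 88 mm and grips with 3 to 60 N. Pads are 18 mm wide; open, the fingers measure 123 mm over their backs; the gripper's body (75 mm by 187 mm) begins 45 mm behind the grasp point.
Start: joints at [0.973, 0.313, 1.498, -0, 1.331, -0.223], TCP at [192.208, 488.556, 238.72] pointing down, gripper open.
Joint ranges: [-2.94, 2.94], [-0.97, 2.17], [0.19, 2.56], [-1.23, 4.37], [0.02, 3.11], [-2.88, 2.88]. Speed limits (rad/s): [2.39, 2.39, 3.01, 3.14, 3.14, 3.14].

INTERFACE

Orientations are given as a rotation vector (axis times angle).
In Python, from station import arm gives the robot as it stands. Calls block until the motion is done:
- arm.reach(position, orientation): joint-space move of the TCP to a pose.
- arm.line_to(position, attitude=None, rate=150): straight line of the TCP; attitude=None keeps the orientation; rate is the mean speed in mm/s.
- arm.set_joints(angles): joint-space move.
- arm.gripper_open() and arm.close(grip_force=None): open the fingers fully, or close them until they stop; grip_force is the grip in N (None keeps the last).
- arm.wait(seconds).
- arm.solve_ik(position, orientation): joint angles nearest the present ones, or None.
- arm.read_state(): the state.
- arm.get_image(name): name is "side" or "top" or "wrist"; returns the picture (480x640x3 uint8, red, green, blue); there is no depth.
- arm.camera_params(name): a dict with "mtx" (3x3 intrinsics, pixels), "T" (4x4, takes a point from camera to world coordinates); the wrist camera has in their place "mount" (4x4, takes a point from camera to tool coordinates, whose origin is the TCP and whose axes are the flange's). Camera axes: x right, y up, looking along -z (the intrinsics and any distortion apply to the point x, -y, -z); pixel columns grow to the right and rows downward; lengths in mm; the calibration is good to about 2 mm. A picture is of the moment at which its call begins: read the wrist's pose just before it. camera_params takes no time and is no camera call.
A pose or a line that the arm cannot do raises arm.PlanningError and nothing moves.
- arm.hand_in(): hands the job in, once; it reports no verdict.
Trained networks look in the newest picture that a camera, given by its name, has taken for a name from the list of things; names that differ only in an ending like _2 or _b are one class to them, and where a whole thing is asked for, a point or a joint stands for the part that bears it (a point fixed in the world has none). Each returns a list of dicts, best first, with "score" (0 to 1); they miss things now and then, are a little off and sometimes report something else, mostly with a low value. They report only what shows in the picture. A call takes as long as a camera call. They do not tell look-alikes from the thing itself.
- arm.recognise(camera, target): "centre" ([column, row] in pixels, amid what is visible of it).
- arm.masks_of(camera, target): "mask" (480x640 bool, what is visible of it) and "centre" ([column, row] in pixels, amid what is visible of it).
The state is a dict: "clock": time; "joint_pos": joint angles; "qd": joint speeds; "tau": joint torques, N m; "ee_pos": TCP position; "eef_rot": TCP orientation; "contact_force": force on the tool from outside, world axes, zero at the start; "ft_torque": the same for the moment, N m; "opening": finger opening in mm.
Only numpy, scipy, OpenCV 4.12 (cv2) and the standard library are available. Lean on these libraries where they do the work, as an engineer would, in place of code of your own. Each camera call takes 0.05 s, during which the arm holds its last target.

TASK

The blue plug-in relay is stuck in the test socket, caught under two stiff red ears. Grip its blue case gently, rock it to one side and then to the other so that it pushes both ears back, without wrenching at it; then lift it straight up and finish holding it still and upright, in the gripper, just clear (a finger's breadth or two) above the ears and over its socket. Touch nothing but the relay with the robot, and leave the things around it where they are.

Things in the scene. Friction and masses are not known exactly. Their poses are not given: they have to be found in the camera images.
- relay_mid (a point): Centre, half-way up, of the relay (loose, about 0.2 kg, 105 mm tall; z up along it, y to the left ear). From its underside: brass foot 20 (x) by 14 (y) mm, 17 mm tall; grey body 34 by 40 mm from 17 to 42 mm, its top making 6.5 mm wide shoulders at +y and -y; blue case 30 (x) by 27 (y) mm from 42 to 105 mm. Relay and socket stand at the same yaw.
- relay_case (a point): Where to grip the blue case, across x or across y: on the relay's axis, 88 mm above its underside. The case is thin plastic, spoilt if the pads press it with more than about 80 N each; 20 to 50 N is plenty.
- relay_foot (a point): Centre of the underside of the relay's brass foot, 52.5 mm below relay_mid.
- relay: The same relay as a body; its origin is the centre of the underside of its foot.
- jig: Test jig, fixed to the bench: green plate 150 (x) by 190 (y) by 10 mm; origin under its centre on the bench, z up, y to the left ear. On it a black socket block 91 (x) by 100 (y) mm, top 22 mm above the bench. The socket is spoilt by more than 60 N between it and the relay; a straight pull does not free the relay, it only loads the ears.
- socket (a point): Centre of the pocket's mouth in the top of the socket block, 22 mm above the bench; axes as the jig. The pocket's floor is 10 mm above the bench. The relay's foot stands on it with 1.5 mm play all round, more towards the mouth in y, so that the relay can be rocked about its foot by 0.22 rad to +y and to -y.
- ear_left (a joint): Red ear on the socket's +y side: a post 18 mm wide (x), 6 mm thick, with a lip at its top, 56.5 to 61 mm above the bench, overhanging the relay's shoulder by 6 mm, 4.5 mm above it. Value in m: how far it is pushed outwards, 0 to 0.010 (stop); it slides stiffly (9 N) and stays. Past 0.006 its lip clears the upright relay; rocking the relay 0.19 to 0.22 rad to +y does that.
- ear_right (a joint): The same ear on the socket's -y side; its value grows outwards, to -y.
- tin: Bystander: small open aluminium dish, 72 mm across, 22 mm high; origin under its centre.
- block: Bystander: cork-coloured block 50 by 85 by 30 mm; origin under its centre.
- sponge_tray: Bystander: black tray with a yellow sponge pad, 75 by 60 by 28 mm; origin under its centre.
Mind the look-alikes: they are no part of the job. What is meant by the jig is not grey, and is the larger of those in its own colour.

How it is judged:
By the outcome, as a careful person would: the job done as asked, in the order asked, and still so for the second after the job is handed in, while the arm keeps its last pose, push and grip.
It also fails if it takes over 51 s, if anything falls off the work surface, if the arm or the gripper's body presses on something with over 40 N, if the wrist force passes 120 N, or if a joint passes its speed limit or range.

## Working session

There is one attempt and no reset: what is moved stays moved. The work goes in short steps, each a Python script; the robot and the scene stay as the last script left them, time stands still between calls to the robot, and variables do not carry over. Pictures are saved under pics/ and viewed, and the job is handed in when it is done.

```bash
mkdir -p pics; ls
cat > h.py <<'E'
import numpy as np, cv2
from station import arm
def save(n,im): cv2.imwrite('pics/'+n+'.png',im[:,:,::-1])
E
python3 - <<'E'
from h import *
for c in ('top','side','wrist'):
    save(c+'0',arm.get_image(c)); p=arm.camera_params(c)
    print(c,{k:np.round(v,3).tolist() if not isinstance(v,str) else v for k,v in p.items()})
    if c!='wrist':
        for t in ('jig','relay','ear_left'):
            print(t,[(round(d['score'],2),np.round(d['centre'])) for d in arm.recognise(c,t)])
s=arm.read_state();print(s)
E
```

```text
pics
top {'mtx': [[614.318, 0.0, 325.152], [0.0, 614.318, 238.539], [0.0, 0.0, 1.0]], 'T': [[-0.002, 0.991, -0.133, 319.35], [-1.0, -0.001, 0.01, 88.904], [0.01, 0.133, 0.991, 1500.821], [0.0, 0.0, 0.0, 1.0]]}
jig [(0.85, array([291., 245.])), (0.74, array([432., 195.])), (0.69, array([243., 359.]))]
relay [(0.82, array([285., 235.]))]
ear_left [(0.42, array([426., 186.]))]
side {'mtx': [[483.657, 0.0, 320.727], [0.0, 483.657, 239.233], [0.0, 0.0, 1.0]], 'T': [[0.925, 0.285, -0.253, 224.8], [-0.381, 0.697, -0.607, -576.382], [0.003, 0.658, 0.753, 931.912], [0.0, 0.0, 0.0, 1.0]]}
jig [(0.96, array([428., 343.])), (0.91, array([192., 248.])), (0.74, array([314., 247.]))]
relay [(0.79, array([314., 222.]))]
ear_left [(0.68, array([430., 327.]))]
wrist {'mtx': [[410.489, 0.0, 321.203], [0.0, 410.489, 235.773], [0.0, 0.0, 1.0]], 'mount': [[0.0, 0.961, 0.276, 71.179], [1.0, -0.0, 0.001, -0.169], [0.001, 0.276, -0.961, -146.901], [0.0, 0.0, 0.0, 1.0]]}
{'clock': 0.45, 'joint_pos': array([ 9.72611802e-01,  3.12947876e-01,  1.49775343e+00,  1.40631898e-05,
        1.33101506e+00, -2.23382431e-01]), 'qd': array([ 0.00152729,  0.00084205, -0.00292765, -0.00153978,  0.00101687,
        0.00019757]), 'tau': array([-2.22611277e-03, -4.01826811e+01, -2.52247381e+01,  6.92998501e-02,
        3.23413324e-02, -3.11006329e-05]), 'ee_pos': array([192.18721093, 488.54199214, 238.67553188]), 'eef_rot': array([-5.85291420e-01, -3.08652705e+00,  1.69584567e-04]), 'contact_force': array([ 0.31920388,  1.08051172, -0.54895916]), 'ft_torque': array([ 0.03251643, -0.06715337,  0.07990466]), 'opening': 87.67906380094007}
```

View pics/top0.png

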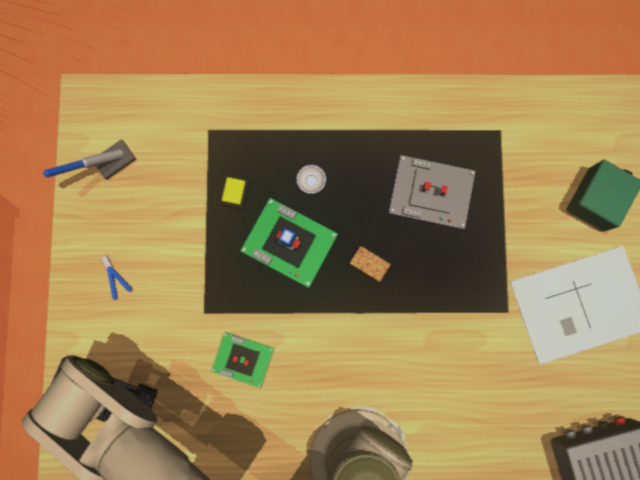

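View pics/side0.png

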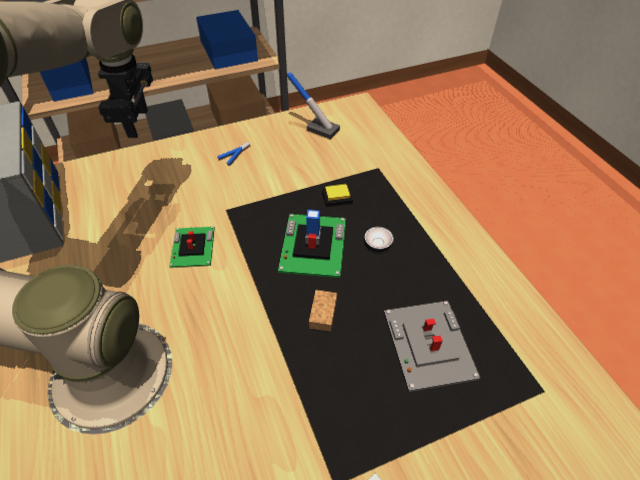

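```bash
cat >> h.py <<'E'
from scipy.spatial.transform import Rotation as R
from scipy.optimize import least_squares
def camT(c,st=None):
    p=arm.camera_params(c)
    if c!='wrist': return p['mtx'],p['T']
    T=np.eye(4);T[:3,:3]=R.from_rotvec(st['eef_rot']).as_matrix();T[:3,3]=st['ee_pos']
    return p['mtx'],T@p['mount']
def proj(P,K,T):
    q=(np.c_[P,np.ones(len(P))]@np.linalg.inv(T).T)[:,:3]*[1,-1,-1]
    u=q@K.T; return u[:,:2]/u[:,2:]
def back(px,z,K,T):
    px=np.atleast_2d(px); d=np.c_[px,np.ones(len(px))]@np.linalg.inv(K).T*[1,-1,-1]@T[:3,:3].T
    o=T[:3,3]; return o+d*((z-o[2])/d[:,2])[:,None]
E
python3 - <<'E'
from h import *
for c in ('top','side'):
    im=arm.get_image(c);K,T=camT(c)
    ms=arm.masks_of(c,'jig')
    tgt=(291,245) if c=='top' else (314,247)
    m=min(ms,key=lambda d:np.hypot(*(np.array(d['centre'])-tgt)))
    print(c,m['score'],m['centre'],m['mask'].sum())
    cs=np.vstack([x[:,0] for x in cv2.findContours(m['mask'].astype(np.uint8),cv2.RETR_EXTERNAL,cv2.CHAIN_APPROX_NONE)[0]]).astype(float)
    P=back(cs,10,K,T)[:,:2].astype(np.float32)
    print(cv2.minAreaRect(P))
    for t in ('relay','relay_case','socket','ear_left','tin','block','sponge_tray'):
        print(t,[(round(d['score'],2),np.round(d['centre']),np.round(back(d['centre'],95 if 'relay' in t else 22,K,T)[0])) for d in arm.recognise(c,t)])
    x,y=tgt
    save(c+'crop',cv2.resize(im[y-70:y+70,x-90:x+90],None,fx=4,fy=4,interpolation=cv2.INTER_CUBIC))
print(arm.read_state()['clock'])
E
```

```text
top 0.91 [290.3, 243.4] 4373
((511.23828125, 163.20518493652344), (191.11041259765625, 151.31024169921875), 61.89732360839844)
relay [(0.75, array([287., 238.]), array([511., 163.,  95.]))]
relay_case [(0.74, array([287., 236.]), array([515., 164.,  95.]))]
socket [(0.98, array([294., 238.]), array([519., 151.,  22.])), (0.96, array([431., 191.]), array([ 637., -187.,   22.])), (0.75, array([239., 361.]), array([226., 280.,  22.]))]
ear_left [(0.48, array([424., 185.]), array([ 652., -168.,   22.])), (0.38, array([296., 244.]), array([506., 145.,  22.]))]
tin [(0.66, array([308., 179.]), array([667., 116.,  22.]))]
block [(0.82, array([367., 263.]), array([458., -28.,  22.]))]
sponge_tray [(0.97, array([231., 191.]), array([636., 305.,  22.]))]
side 0.62 [315.0, 246.8] 3287
((510.0914306640625, 161.3294677734375), (199.35922241210938, 150.1220245361328), 61.46002960205078)
relay [(0.57, array([314., 223.]), array([510., 152.,  95.]))]
relay_case [(0.8, array([314., 225.]), array([507., 145.,  95.]))]
socket [(0.98, array([315., 252.]), array([501., 126.,  22.])), (0.98, array([190., 249.]), array([221., 249.,  22.])), (0.97, array([427., 345.]), array([ 625., -200.,   22.]))]
ear_left [(0.59, array([192., 235.]), array([235., 294.,  22.]))]
tin [(0.71, array([379., 239.]), array([666., 104.,  22.]))]
block [(0.95, array([320., 310.]), array([450., -35.,  22.]))]
sponge_tray [(0.56, array([338., 196.]), array([634., 286.,  22.]))]
1.35
```

View pics/topcrop.png

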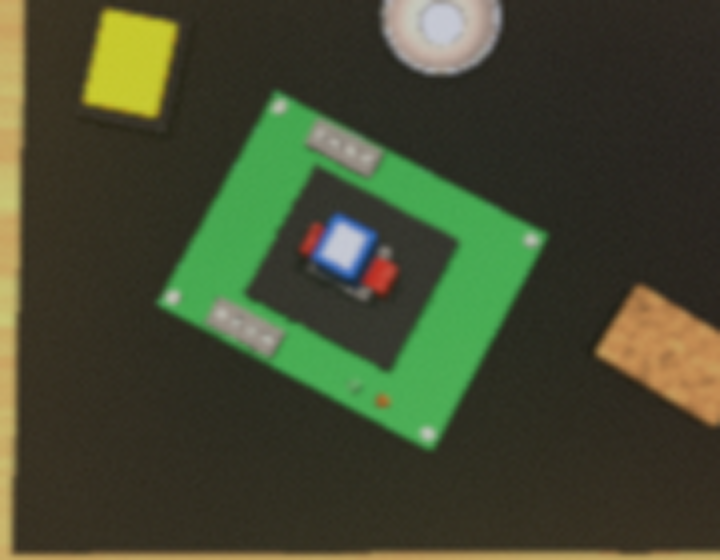

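View pics/sidecrop.png

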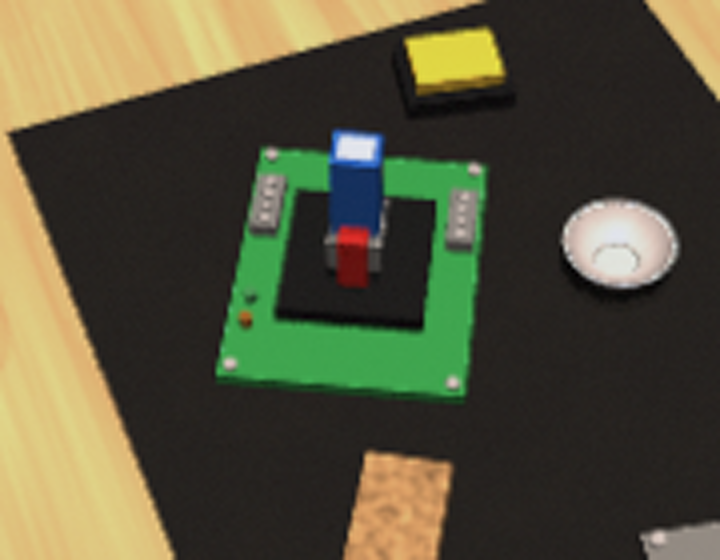

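```bash
cat >> h.py <<'E'
def toolR(yaw,tilt=0,flip=0):
    "tool y along jig x (yaw rad), z down; tilt: relay leans to jig +y by tilt"
    a=yaw+np.pi*flip; y=np.array([np.cos(a),np.sin(a),0]);z=np.array([0,0,-1.]);x=np.cross(y,z)
    M=np.c_[x,y,z]
    ax=np.array([np.cos(yaw),np.sin(yaw),0])
    return R.from_rotvec(-tilt*ax)*R.from_matrix(M)
E
python3 - <<'E'
from h import *
yaw=np.radians(-28.2)
for f in (0,1):
    for z in (79,155,260):
        for t in (-.22,0,.22):
            q=arm.solve_ik([511,163,z],toolR(yaw,t,f).as_rotvec())
            print(f,z,t,None if q is None else np.round(q,2))
E
```

```text
0 79 -0.22 [-0.    0.46  1.77  0.26  0.83  0.32]
0 79 0 [0.09 0.52 1.65 0.   0.97 0.58]
0 79 0.22 [ 0.17  0.6   1.53 -0.19  1.16  0.75]
0 155 -0.22 [-0.    0.35  1.7   0.23  1.    0.37]
0 155 0 [0.09 0.42 1.58 0.   1.14 0.58]
0 155 0.22 [ 0.17  0.51  1.46 -0.18  1.32  0.72]
0 260 -0.22 [-0.    0.24  1.55  0.2   1.25  0.44]
0 260 0 [0.09 0.32 1.43 0.   1.39 0.58]
0 260 0.22 [ 0.17  0.42  1.31 -0.17  1.55  0.68]
1 79 -0.22 [-0.    0.46  1.77  0.26  0.83 -2.82]
1 79 0 [ 0.09  0.52  1.65 -0.    0.97 -2.56]
1 79 0.22 [ 0.17  0.6   1.53 -0.19  1.16 -2.39]
1 155 -0.22 [-0.    0.35  1.7   0.23  1.   -2.77]
1 155 0 [ 0.09  0.42  1.58 -0.    1.14 -2.56]
1 155 0.22 [ 0.17  0.51  1.46 -0.18  1.32 -2.42]
1 260 -0.22 [-0.    0.24  1.55  0.2   1.25 -2.71]
1 260 0 [ 0.09  0.32  1.43 -0.    1.39 -2.56]
1 260 0.22 [ 0.17  0.42  1.31 -0.17  1.55 -2.46]
```

Run:
```python
from h import *
yaw=np.radians(-28.2)
arm.reach([511,163,260],toolR(yaw).as_rotvec()); arm.wait(.3)
s=arm.read_state();np.savez('w1.npz',p=s['ee_pos'],r=s['eef_rot'])
im=arm.get_image('wrist');save('w1',im)
for t in ('jig','relay','relay_case','ear_left','ear_right'):
    print(t,[(round(d['score'],2),np.round(d['centre'])) for d in arm.recognise('wrist',t)])
print(s['clock'],s['ee_pos'],s['contact_force'])
K,T=camT('wrist',s); c,n=np.cos(yaw),np.sin(yaw)
J=lambda P:np.array(P)@np.array([[c,-n,0],[n,c,0],[0,0,1]]).T+[511,163,0]
print(np.round(proj(J([[0,0,115],[75,95,10],[-75,95,10],[75,-95,10],[-75,-95,10],[0,20,61],[0,-20,61]]),K,T)))
```

```text
jig [(0.86, array([510., 423.])), (0.85, array([ 36., 233.])), (0.7, array([326., 176.])), (0.62, array([325., 210.]))]
relay [(0.65, array([323., 207.]))]
relay_case [(0.73, array([324., 204.]))]
ear_left [(0.58, array([322., 173.])), (0.5, array([  1., 214.]))]
ear_right [(0.8, array([ 10., 250.])), (0.35, array([324., 178.]))]
3.3167 [510.85851573 163.38836368 260.01351058] [-0.67139913  0.47615687 -1.10953523]
[[322. 219.]
 [404.  90.]
 [240.  90.]
 [394. 283.]
 [249. 283.]
 [322. 180.]
 [322. 226.]]
```

View pics/w1.png

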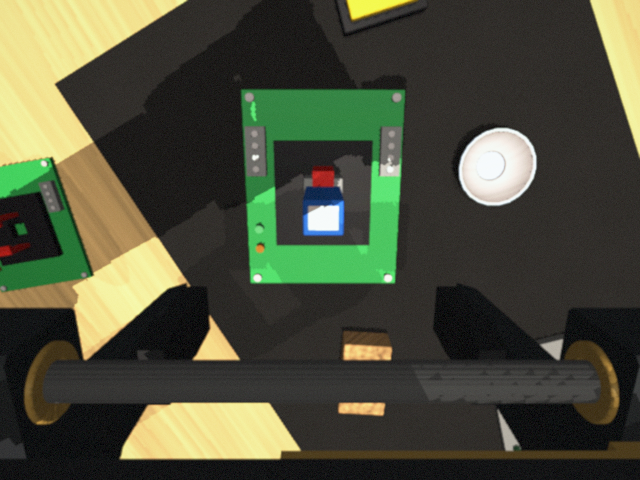

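The jig candidates in the top view are large green (291,245), grey (432,195) and small green (243,359). The meant one is the large green one: it isn't grey, it's the larger of the two greens, and it holds the relay. The crops confirm this. In the wrist view the plate corners are at (241,90), (405,90), (250,283) and (395,283), and the case top is at (323,218). Both match my model to about 1 px, so I'm going in.

```bash
cat >> h.py <<'E'
YAW=np.radians(-28.2); C0=np.array([511.9,162.5,0.])
JX=np.array([np.cos(YAW),np.sin(YAW),0]);JY=np.array([-np.sin(YAW),np.cos(YAW),0]);JZ=np.array([0,0,1.])
def rep(tag='',s=None):
    s=s or arm.read_state(); f=s['contact_force'];m=s['ft_torque'];d=s['ee_pos']-C0
    print(tag,'t%.2f'%s['clock'],'pos',np.round([d@JX,d@JY,d[2]],1),'F',np.round([f@JX,f@JY,f[2]],1),'M',np.round([m@JX,m@JY,m[2]],2),'open %.1f'%s['opening']); return s
E
python3 - <<'E'
from h import *
arm.line_to(C0+[0,0,150],toolR(YAW).as_rotvec(),rate=150)
arm.line_to(C0+[0,0,79],rate=80); arm.wait(.2); rep('down')
arm.close(25); arm.wait(.3); rep('closed')
save('w2',arm.get_image('wrist'));save('s2',arm.get_image('side')[150:290,220:410])
E
```

```text
down t5.73 pos [ 0.2  0.1 79.4] F [-0.3 -0.1  0.8] M [-0.14 -0.    0.  ] open 88.0
closed t6.94 pos [-0.  0. 79.] F [-0.2 -0.2 -0.3] M [-0.08  0.02  0.01] open 29.9
```

View pics/w2.png

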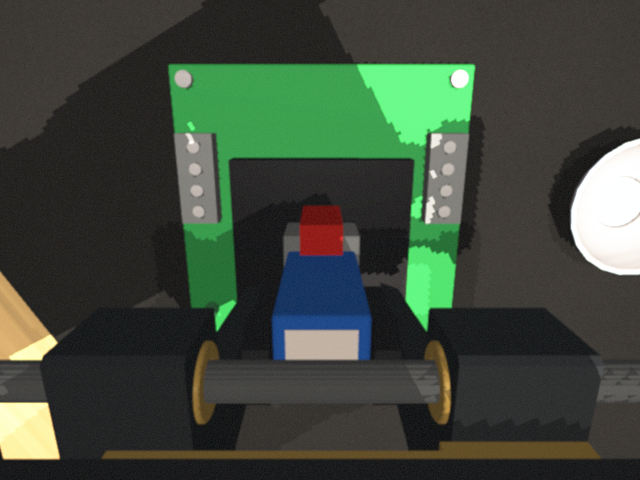

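```bash
cat >> h.py <<'E'
def rock_pose(t,dy=0,dz=0):
    sg=1 if t>=0 else -1; a=abs(t)
    y=sg*(7-7*np.cos(a)+69*np.sin(a)); z=10+69*np.cos(a)+7*np.sin(a)
    return C0+JY*(y+dy)+JZ*(z+dz), toolR(YAW,t).as_rotvec()
def rock(ts,lim=25,dz=0,rate=25):
    for t in ts:
        p,r=rock_pose(t,dz=dz); arm.line_to(p,r,rate=rate); s=rep('%.2f'%t)
        if np.linalg.norm(s['contact_force'])>lim: print('STOP');return False
    return True
E
python3 - <<'E'
from h import *
rock([.03,.06,.09,.12,.15,.17,.19,.2]); 
save('w3',arm.get_image('wrist'));save('s3',cv2.resize(arm.get_image('side')[150:290,220:410],None,fx=4,fy=4))
E
```

```text
0.03 t7.29 pos [ 0.   1.8 79.2] F [ 1.  -4.3  2.7] M [-0.93  0.01  0.06] open 29.8
0.06 t7.54 pos [ 0.   3.3 79.4] F [-0.1 -6.8  4.2] M [-1.37  0.07  0.06] open 30.0
0.09 t7.79 pos [ 0.1  5.4 79.5] F [ 0.4 -8.7  5.7] M [-1.45  0.11 -0.03] open 29.7
0.12 t8.04 pos [ 0.1  7.4 79.5] F [-0.5 -7.3  5.6] M [-1.47  0.04  0.03] open 29.8
0.15 t8.29 pos [ 0.1  9.5 79.5] F [ 0.1 -7.6  5.9] M [-1.47  0.05  0.03] open 29.6
0.17 t8.54 pos [ 0.1 10.8 79.6] F [ 0.6 -7.8  6.2] M [-1.59  0.08 -0.05] open 30.0
0.19 t8.79 pos [ 0.2 12.1 79.5] F [-0.5 -8.8  7. ] M [-1.61  0.05 -0.06] open 29.7
0.20 t9.04 pos [ 0.2 12.7 79.5] F [ 0.2 -8.1  7.2] M [-1.7   0.09 -0.04] open 29.6
```

View pics/w3.png

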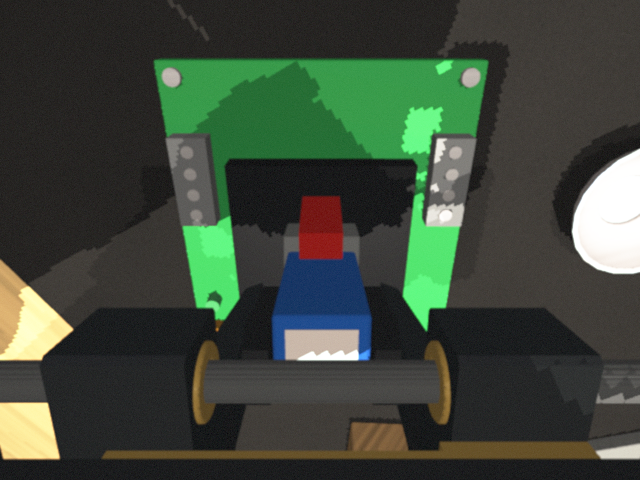

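View pics/s3.png

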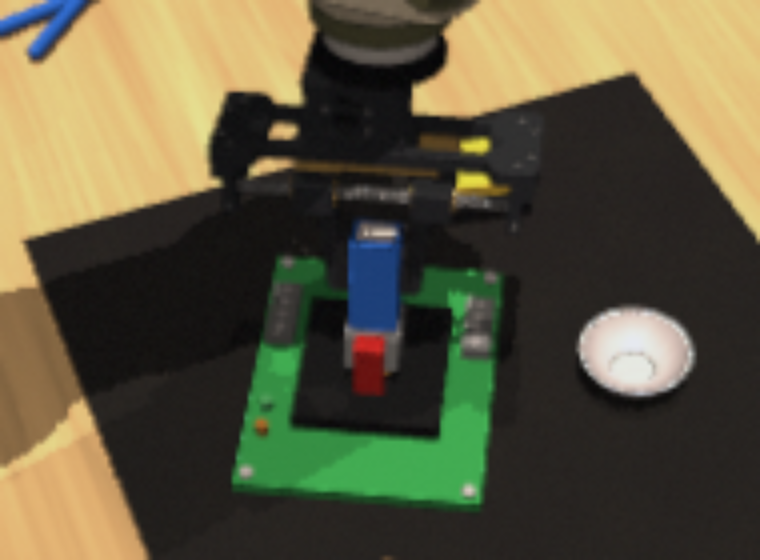

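```bash
cat >> h.py <<'E'
def red(im,roi=None):
    h=cv2.cvtColor(im,cv2.COLOR_RGB2HSV); m=((h[...,0]<8)|(h[...,0]>172))&(h[...,1]>150)&(h[...,2]>60)
    n,l,st,c=cv2.connectedComponentsWithStats(m.astype(np.uint8)); return [(st[i].tolist()) for i in range(1,n) if st[i][4]>150]
def jigy(px,z,K,T): d=back(px,z,K,T)-C0; return np.round(np.c_[d@JX,d@JY],1)
E
python3 - <<'E'
from h import *
s=arm.read_state(); a=R.from_rotvec(s['eef_rot']); z=a.as_matrix()[:,2]; print('tilt',np.arctan2(-z@JY,-z[2]) , np.arctan2(z@JX,-z[2]))
im2=cv2.imread('pics/w2.png')[:,:,::-1];im3=cv2.imread('pics/w3.png')[:,:,::-1]
K,T3=camT('wrist',s)
_,T2=camT('wrist',dict(eef_rot=toolR(YAW).as_rotvec(),ee_pos=C0+[0,0,79.]))
for im,T in ((im2,T2),(im3,T3)):
    for b in red(im):
        x,y,w,h,A=b
        if 250<x<380: print(b,jigy([[x,y],[x+w,y],[x,y+h],[x+w,y+h]],61,K,T).tolist())
    print('plate edge',jigy([[320,65],[320,60]],10,K,T).tolist())
E
```

```text
tilt 0.2021759391512336 -0.0003039249995824742
[300, 205, 43, 50, 2061] [[-8.6, 36.4], [9.0, 36.4], [-8.9, 14.8], [9.3, 14.8]]
plate edge [[-0.6, 95.4], [-0.6, 97.6]]
[299, 196, 44, 63, 2646] [[-8.4, 51.3], [8.7, 51.3], [-9.1, 22.9], [9.4, 22.9]]
plate edge [[-0.3, 93.8], [-0.3, 95.9]]
```

Run:
```python
from h import *
rock([.15,.1,.05,0]); arm.wait(.2); s=rep('upright')
im=arm.get_image('wrist');save('w4',im);K,T=camT('wrist',s)
for b in red(im):
    x,y,w,h,A=b
    if 250<x<380: print(b,jigy([[x,y],[x,y+h]],61,K,T).tolist())
if rock([-.03,-.06,-.09,-.12,-.15,-.17,-.19,-.2]):
    s=arm.read_state(); z=R.from_rotvec(s['eef_rot']).as_matrix()[:,2]; print('tilt',np.arctan2(-z@JY,-z[2]))
save('w5',arm.get_image('wrist'));im=arm.get_image('side');save('s5',cv2.resize(im[150:290,220:410],None,fx=4,fy=4))
```

```text
0.15 t9.43 pos [ 0.1 10.2 79.3] F [ 1.1 -0.7  0.9] M [-0.29 -0.04  0.03] open 29.8
0.10 t9.72 pos [ 0.   7.  79.4] F [-0.3 -0.2  0.4] M [-0.22  0.03  0.03] open 29.7
0.05 t10.02 pos [ 0.   3.6 79.3] F [-1.2 -1.3  0.3] M [-0.11  0.05 -0.01] open 29.6
0.00 t10.31 pos [-0.  0. 79.] F [-0.7 -0.5  0.9] M [-0.15  0.09 -0.04] open 29.6
upright t10.51 pos [-0.   0.2 79. ] F [-0.4 -1.4  1.5] M [-0.34  0.07 -0.  ] open 29.8
[299, 191, 46, 48, 2007] [[-9.0, 42.5], [-9.3, 22.2]]
-0.03 t10.81 pos [-0.  -1.9 79.1] F [-0.4  2.3 -1.6] M [ 0.37  0.05 -0.05] open 29.9
-0.06 t11.06 pos [ 0.  -3.4 79.4] F [-0.9  7.3 -2.3] M [1.22 0.17 0.03] open 30.2
-0.09 t11.31 pos [ 0.  -5.4 79.7] F [-0.8  7.3 -0. ] M [ 1.24  0.26 -0.02] open 29.7
-0.12 t11.56 pos [ 0.1 -7.4 79.9] F [-0.6  7.9  0.6] M [ 1.27  0.29 -0.  ] open 29.7
-0.15 t11.81 pos [ 0.2 -9.4 79.9] F [-0.3  8.2  1.8] M [ 1.31  0.29 -0.01] open 30.1
-0.17 t12.06 pos [  0.2 -10.7  79.9] F [-1.1  8.   1.6] M [1.32 0.27 0.07] open 29.6
-0.19 t12.31 pos [  0.3 -12.   79.9] F [-0.8  7.2  1.9] M [1.4  0.37 0.06] open 29.6
-0.20 t12.56 pos [  0.3 -12.6  80. ] F [-1.6  9.5  4.4] M [1.47 0.36 0.05] open 30.0
tilt -0.20239121569177432
```

View pics/s5.png

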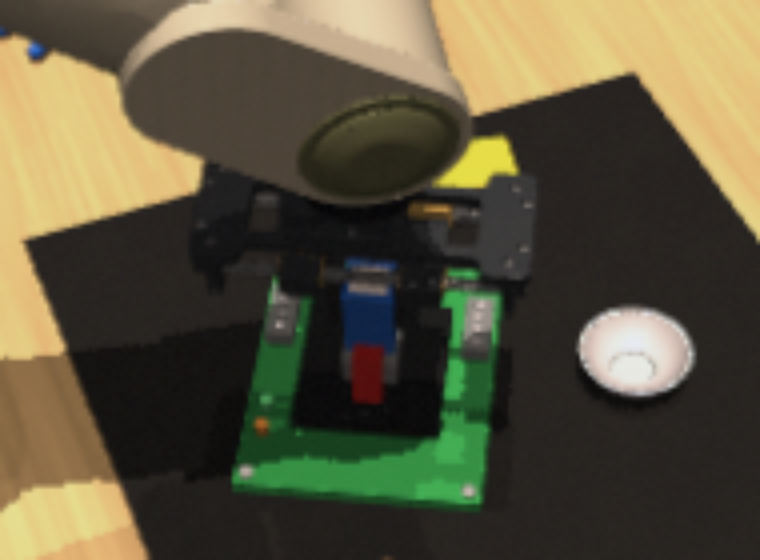

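View pics/w5.png

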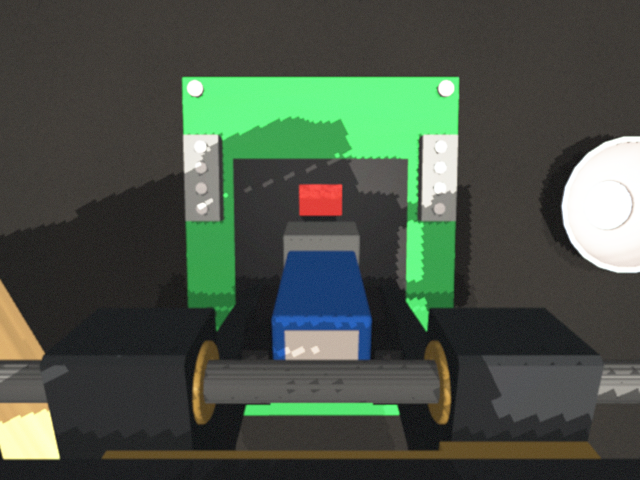

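Run:
```python
from h import *
K,T=camT('side')
for nm,im in (('before',cv2.imread('pics/side0.png')[:,:,::-1]),('now',arm.get_image('side'))):
    for b in red(im):pass
    h=cv2.cvtColor(im,cv2.COLOR_RGB2HSV);m=((h[...,0]<8)|(h[...,0]>172))&(h[...,1]>150)&(h[...,2]>50)
    m[:225]=0;m[265:]=0;m[:,:295]=0;m[:,335:]=0
    r,c=np.nonzero(m);print(nm,r.min(),r.max(),c.min(),c.max(),m.sum(),
      jigy([[c.mean(),r.min()]],61,K,T).tolist(),jigy([[c.mean(),r.max()+1]],22,K,T).tolist())
    print(m.sum(1)[225:265])
```

```text
before 234 248 308 315 117 [[-1.9, -15.1]] [[-0.6, -29.6]]
[0 0 0 0 0 0 0 0 0 7 7 8 8 8 8 8 8 8 8 8 8 8 8 7 0 0 0 0 0 0 0 0 0 0 0 0 0
 0 0 0]
now 236 250 308 315 110 [[-1.4, -21.6]] [[-0.2, -36.0]]
[0 0 0 0 0 0 0 0 0 0 0 2 7 8 8 7 8 8 8 8 8 8 8 8 8 6 0 0 0 0 0 0 0 0 0 0 0
 0 0 0]
```

Run:
```python
from h import *
rock([-.212]); rock([-.15,-.1,-.05,0]); arm.wait(.2); rep('upright')
im=arm.get_image('wrist');save('w6',im)
ok=True
for z in (81,83,85,87,90,95,105):
    arm.line_to(C0+[0,0,z],toolR(YAW).as_rotvec(),rate=20 if z<91 else 40); s=rep('lift')
    if abs(s['contact_force'][2])>10 or np.linalg.norm(s['contact_force'])>14: print('STOP');ok=False;break
im=arm.get_image('side');save('s7',cv2.resize(im[150:290,220:410],None,fx=4,fy=4));save('w7',arm.get_image('wrist'))
```

```text
-0.21 t12.96 pos [  0.4 -13.4  80. ] F [-1.6  9.1  5.5] M [1.55 0.44 0.05] open 29.9
-0.15 t13.28 pos [ -0.4 -10.3  78.9] F [-0.   0.9 -1.5] M [-0.01 -0.05  0.04] open 29.9
-0.10 t13.57 pos [-0.1 -7.  79.1] F [ 0.5  0.7 -0.9] M [ 0.06 -0.01  0.  ] open 30.2
-0.05 t13.87 pos [-0.  -3.5 79.1] F [ 1.   1.6 -0.6] M [-0.02  0.02 -0.03] open 29.5
0.00 t14.16 pos [-0. -0. 79.] F [-0.1  0.1  0.8] M [-0.07 -0.06  0.  ] open 29.6
upright t14.36 pos [ 0.  -0.2 79. ] F [0.2 0.8 0.2] M [ 0.13  0.   -0.01] open 30.1
lift t14.66 pos [-0.1 -0.2 80.9] F [-0.3 -0.2 -0.9] M [-0.09  0.11  0.02] open 30.2
lift t14.91 pos [ 0.   0.  83.1] F [ 0.3 -0.6 -0.8] M [-0.11  0.03  0.02] open 30.2
lift t15.16 pos [ 0.1  0.  85.1] F [-0.   0.  -1.9] M [-0.14  0.09  0.03] open 29.6
lift t15.41 pos [ 0.1  0.  87.1] F [ 0.3  0.4 -1.8] M [-0.11  0.04  0.03] open 29.8
lift t15.71 pos [ 0.1  0.  90.1] F [ 0.3 -0.2 -1.6] M [-0.13  0.06 -0.02] open 29.9
lift t15.98 pos [ 0.1  0.1 95.3] F [-0.3 -0.4 -1.4] M [-0.14  0.06  0.01] open 29.9
lift t16.38 pos [1.000e-01 1.000e-01 1.053e+02] F [-0.6 -0.7 -2. ] M [-0.09  0.05 -0.03] open 30.1
```

View pics/s7.png

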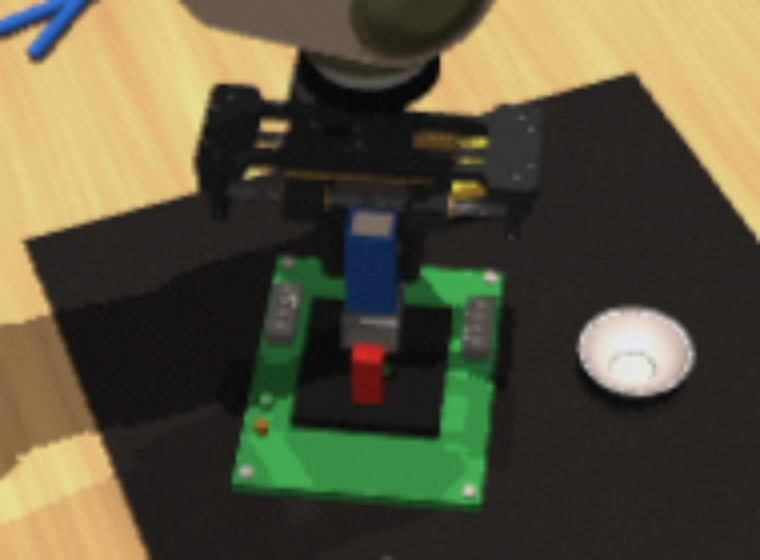

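View pics/w7.png

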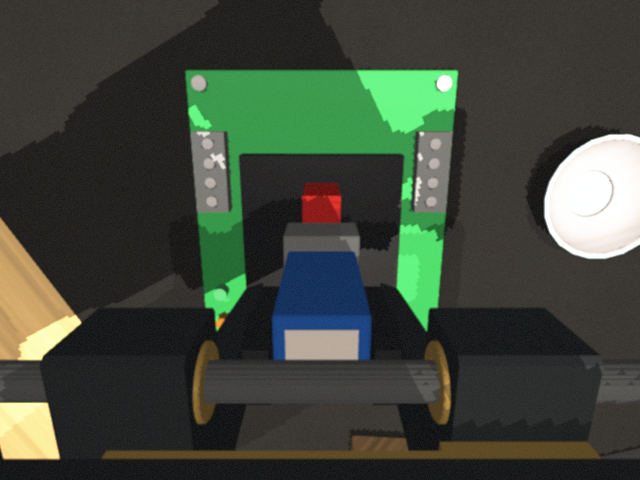

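Run:
```python
from h import *
arm.line_to(C0+[0,0,153],toolR(YAW).as_rotvec(),rate=40); arm.wait(.7); s=rep('top')
z=R.from_rotvec(s['eef_rot']).as_matrix()[:,2];print('tool z',np.round(z,4))
im=arm.get_image('side');save('s8',cv2.resize(im[130:290,220:410],None,fx=3.5,fy=3.5));w=arm.get_image('wrist');save('w8',w)
K,T=camT('side')
f=C0+JZ*84
pts=[f+JX*a+JY*b+JZ*h for a,b,h in ((15,-13.5,105),(-15,-13.5,105),(17,-20,17),(-17,-20,17),(0,-7,0))]
print('predicted in crop',np.round((proj(np.array(pts),K,T)-[220,130])*3.5))
```

```text
top t18.53 pos [ -0.   0. 153.] F [-0.4 -1.2 -2.2] M [-0.12  0.05 -0.01] open 29.7
tool z [ 1.e-04 -0.e+00 -1.e+00]
predicted in crop [[345. 229.]
 [298. 226.]
 [347. 332.]
 [297. 328.]
 [324. 333.]]
```

View pics/s8.png

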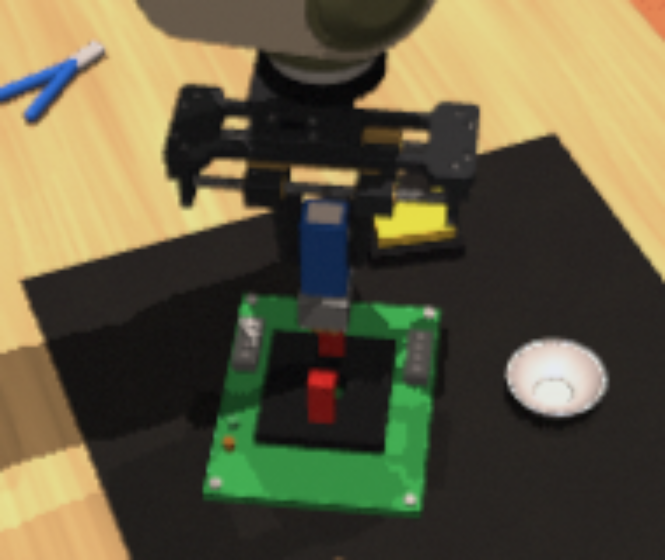

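View pics/w8.png

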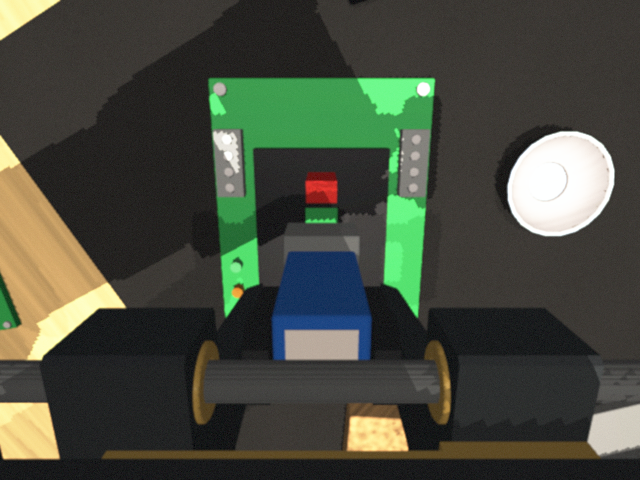

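Run:
```python
from h import *
print(arm.hand_in()); rep()
```

```text
the job is handed in; nothing more can be done
None
the job is handed in; nothing more can be done
```

The relay is out of its socket and held still and upright over it, with its foot about 23 mm above the ears. I handed the job in at about 18.5 s of the 51 s allowed.

- **Rocking:** I gripped the blue case across x at 25 N, rocked it 0.20 rad to +y and then 0.21 rad to -y, and brought it upright. The wrist force stayed around 11 N or less at every check.
- **Lift:** I lifted it straight up along the socket's axis. The ears did not catch; the force was only the relay's weight, about 2 N.
- **Ears:** The wrist camera showed the left ear pushed out about 7.5 mm and staying there. The right ear measured about 6.5 to 8 mm in the side view, which is coarse at about 3 mm per pixel, but the free lift confirms that it cleared.
- **Last checks:** The tool pointed straight down, the jaws were 29.7 mm apart on the 30 mm case, and the relay was where the model predicted in the side view. The tin, block and sponge tray showed no sign of having moved, though I judged that by eye from the pictures. No check failed.

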